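Rack the wide drawplate on edge

TASK

Put the wide steel drawplate that lies flat on the bench away in the free groove of the wooden rack, standing upright on a long edge, fully down in the groove and roughly centred along it. On the way, lean it on the sloping easel with a long edge in the toes and let go, so that you can take it again by its upper edge. Do not drop it, and leave the other things on the bench and the two narrow plates in the rack where they are.

Things in the scene. Friction and masses are not known exactly. Their poses are not given: they have to be found in the camera images.
- drawplate: The wide drawplate: a flat steel bar 140 mm long, 56 mm wide, 8 mm thick, about 0.5 kg, with two rows of small dark holes. It starts flat on the bench; it may be racked either way round. Origin at its centre; x along its length, y across its width, z through its thickness (up at the start).
- easel: Fixed wooden easel: two cheeks 18 mm thick, centred at x +-49 mm, on a base board 8 mm thick (128 mm in x; y -30 to 70 mm). Their faces slope at 45 deg, rising to +y; a toe at each foot stands 20 mm square to the face. Slope meets toes at y 0, z 45 mm; the slope is 56 mm long. The 80 mm gap between the cheeks is empty above the base, so fingers can pass there. Origin on the bench, z up.
- easel_rest (a point): Where the wide plate's centre lies when it rests on the easel: 28 mm up the slope, 4 mm off the face, i.e. at (0, 17, 67.6) mm in the easel's frame. Same axes as the easel (x along the plate's length, z up). The plate's lower edge is then 20 mm lower, its upper edge 20 mm higher and 20 mm towards +y.
- rack: Fixed hardwood rack block, 130 mm long (x), 150 mm across (y), 32 mm high, with three parallel grooves along x, 46 mm apart (at y -46, 0, +46 mm), each 12 mm wide, flaring to 20 mm over the top 5 mm, 24 mm deep and open at both ends. Origin at the centre of its underside, z up.
- free_groove: The one groove of the three with no plate in it (any of the three). Origin on the groove's floor, 8 mm above the bench, at the middle of its length; x along the groove, y across it, z up. The rack's top is 24 mm above this point; the wide plate fully down has its centre 28 mm above it and stands out 32 mm above the rack.
- narrow_a: Narrow steel drawplate 128 x 30 x 8 mm standing on edge in a groove, 6 mm out of the rack's top; leave it. Origin at the middle of its lower edge, x along its length, z up.
- narrow_b: Narrow steel drawplate 112 x 30 x 8 mm standing on edge in a groove, 6 mm out of the rack's top; leave it. Origin at the middle of its lower edge, x along its length, z up.
- pumice: White block 78 x 46 x 28 mm on the bench, a bystander; origin at the centre of its underside.
- wax_block: Pale yellow wax block 80 x 52 x 22 mm, a bystander; origin at the centre of its underside.
- jar: Small jar, 42 mm across, 62 mm high, a bystander; origin at the centre of its underside.
- hammer: Hammer 220 mm long, lying, a bystander; x along its handle.
- ring_clamp: Wooden clamp 130 x 26 x 22 mm with a brass collar, lying, a bystander; x along its length.
- bench_disc: Steel disc 60 mm across, 18 mm thick, lying flat, a bystander; origin at the centre of its underside.
Mind the look-alikes: they are no part of the job. What is shaped like the easel but yellow is not meant. What is shaped like the drawplate but blue or green is not meant.

How it is judged:
On the way:
1. the wide drawplate leans on the easel, a long edge in the toes, let go of (y of drawplate in the frame of easel between 0.009 and 0.025 m and z of drawplate in the frame of easel between 0.06 and 0.075 m and x of drawplate in the frame of easel between -0.03 and 0.03 m and angle between the x axis of drawplate and the x axis of easel, either way round below 0.15 rad and angle between drawplate's own z axis and vertical between 0.6 and 2.54 rad and linear speed of drawplate below 0.03 m/s and contact force between the fingers and drawplate below 0.1 N), for 0.3 s.
At the end, for the whole second after the job is handed in: The wide drawplate stands at rest on a long edge in the free groove: within 0.22 rad of upright, its length along the groove, its centre 24 to 31 mm above the groove's floor (fully down is 28 mm), within 20 mm of the middle of the groove's length and 10 mm across (y of drawplate in the frame of free_groove between -0.01 and 0.01 m and x of drawplate in the frame of free_groove between -0.02 and 0.02 m and z of drawplate in the frame of free_groove between 0.024 and 0.031 m and angle between the y axis of drawplate and the z axis of free_groove, either way round below 0.22 rad and angle between the x axis of drawplate and the x axis of free_groove, either way round below 0.12 rad and linear speed of drawplate below 0.02 m/s); the robot touches nothing.
It fails at once if the wide drawplate is dropped (falls faster than 0.6 m/s, some 18 mm, while not held) (linear speed of drawplate above 0.6 m/s and contact force between the fingers and drawplate below 0.1 N).
It fails at once if a narrow plate in the rack is moved by more than 25 mm (distance of any of narrow_a, narrow_b from where it was at the start of the episode above 0.025 m).
It fails at once if a bystander on the bench is moved by more than 40 mm (distance of any of pumice, wax_block, jar, hammer, ring_clamp, bench_disc from where it was at the start of the episode above 0.04 m).
It also fails if it takes over 59 s, if anything falls off the work surface, if the arm or the gripper's body presses on something with over 40 N, if the wrist force passes 120 N, or if a joint passes its speed limit or range.

ROBOT

A 7-joint arm with a two-finger parallel gripper is mounted at the origin on the work surface. World frame = base frame: x ahead of the robot, y to its left, z up, the work surface at z = 0. Lengths are in m, angles in rad, forces in N, time in s.
With the tool pointing down it reaches from about 0.4 to 0.85 m from the base axis. Payload 10.4 kg.
Tool frame: the origin (TCP) lies at the very end of the fingers, on their centre line; the grasp point (between the pads) lies 19 mm behind it; z points along the fingers, y is the line along which they close (so a half turn about z gives the same grasp; the last joint's range is limited). The gripper opens to 87 mm and grips with 3 to 60 N. Pads are 19 mm wide; open, the fingers measure 117 mm over their backs; the gripper's body (75 mm by 190 mm) begins 51 mm behind the grasp point.
Start: joints at [1.128, 0.332, -0.065, 1.46, 0.022, 1.35, -0.088], TCP at [0.255, -0.571, 0.19] pointing down, gripper open.
Joint ranges: [-2.6, 2.6], [-0.5, 2.12], [-1.47, 1.34], [0.16, 2.42], [-1.27, 4.41], [0.06, 2.06], [-2.6, 2.6]. Speed limits (rad/s): [2.22, 2.22, 2.79, 2.79, 3.14, 3.14, 3.14].

INTERFACE

Orientations are given as a unit quaternion [x, y, z, w].
In Python, from bench import * gives the robot as it stands.
- The arm moves only by the tool step_arm, never from a script. Its arguments are lists of equal length, an entry for each row: "delta_pos": the shift along the world's x, y, z in units of 25 mm (1.0 is 25 mm), a list of three; "turn": the turn about the world's z in units of 0.12 rad (1.0 is 0.12 rad). In form: {"delta_pos": [[tx, ty, tz], ...], "turn": [turn, ...]}. A call has 1 to 12 rows; each row shifts and turns the commanded pose from where the row before left it; what a row does not reach is not made up. A row lasts 1/10 s, in which the tool goes at most 50 mm and 8.59 degrees, less where a joint would pass 70% of its speed; a pose out of reach is approached as far as the arm can. A call with a number of a shift or a turn outside -1 to 1 is refused whole. A call with a gripper value outside its range is refused whole. "grip" is the closure, from 0 (fully open) to 1 (shut), set as the call begins (left out, the last holds). The fingers move at their own pace and stop on an object; "newtons" is the grip in N (left out, the last holds). Time passes only in rows, so rows that do not move let the fingers close. It gives the time, the measured TCP pose, the force, the opening and the grip force at its end, in the units of the state.
- read_state(): the state, without advancing time (a new reading comes with each control period).
- camera(name): name is "side" or "top"; returns a dict with "image" (384x512x3 uint8, red, green, blue), "z_map" (384x512 float32, m along the optical axis (not along the pixel's ray), 0 where there is no reading), "mtx" (3x3 intrinsics, pixels), "dist" ([k1, k2, p1, p2, k3] as OpenCV has them; the pictures are not rectified), "view" (4x4, takes a point from world to camera coordinates). Camera axes: x right, y up, looking along -z (the intrinsics and any distortion apply to the point x, -y, -z); pixel columns grow to the right and rows downward; lengths in m; the calibration is good to about 2 mm. A picture is of the moment at which its call begins.
- close_job(): hands the job in; it is judged then, once.
The state is a dict: "time": time; "joint_positions": joint angles; "joint_vel": joint speeds; "joint_torque": joint torques, N m; "ee_pos": TCP position; "eef_rot": TCP orientation; "ft_force": force on the tool from outside, world axes, zero at the start; "torque": the same for the moment, N m; "width": finger opening in m; "grip_force": force on a finger pad.
Only numpy, scipy, OpenCV 4.12 (cv2) and the standard library are available. Lean on these libraries where they do the work, as an engineer would, in place of code of your own. Each camera call takes 0.05 s, during which the arm holds its last target. There are 200 camera calls.

## Working session

There is one attempt and no reset: what is moved stays moved. The work goes in short steps, Python scripts to look and compute and a tool call to move; the robot and the scene stay as the last step left them, time stands still between calls to the robot, and variables do not carry over. Pictures are saved under pics/ and viewed, at most 10 in all, crops included, and the job is handed in when it is done.

Besides the shell and the picture viewer there is one more tool, called after ">>>" in YAML: its name, and indented under it one key for each argument. step_arm: Moves the arm, as the interface text tells. Shifts and turns lie within -1 to 1; 1 stands for 25 mm of shift or 0.12 rad of turn. Its arguments: {"type":"object","properties":{"delta_pos":{"type":"array"},"turn":{"type":"array"},"grip":{"type":"number"},"newtons":{"type":"number"}},"required":["delta_pos","turn"]}

```bash
ls; mkdir -p pics
cat > h.py <<'E'
from bench import *
import numpy as np, cv2
def snap(n):
    c=camera(n); np.savez(f'{n}.npz',**c); cv2.imwrite(f'pics/{n}_{read_state()["time"]:.2f}.png',c['image'][:,:,::-1]); return c
def load(n): return dict(np.load(f'{n}.npz'))
def world(c,uv,z=None):
    """pixels -> world, with z_map or on plane z"""
    uv=np.array(uv,float).reshape(-1,2)
    n=cv2.undistortPoints(uv[:,None],c['mtx'],c['dist'])[:,0]
    V=np.linalg.inv(c['view']); out=[]
    for (a,b),(u,v) in zip(n,uv):
        d=V[:3,:3]@[a,-b,-1]
        s=c['z_map'][int(round(v)),int(round(u))] if z is None else (z-V[2,3])/d[2]
        out.append(V[:3,3]+s*d)
    return np.array(out)
def pix(c,P):
    P=np.array(P,float).reshape(-1,3)
    q=P@c['view'][:3,:3].T+c['view'][:3,3]; q=q*[1,-1,-1]
    return cv2.projectPoints(q,np.zeros(3),np.zeros(3),c['mtx'],c['dist'])[0][:,0]
E
python3 - <<'E'
from h import *
for n in('top','side'):
    c=snap(n); print(n,np.linalg.inv(c['view'])[:3].round(3).tolist())
s=read_state(); print(s)
a=[cv2.imread(f'pics/{f}') for f in sorted(__import__('os').listdir('pics'))]; print(__import__('os').listdir('pics'))
E
```

```text
pics
top [[-0.007, 0.995, -0.104, 0.383], [-1.0, -0.008, -0.005, 0.031], [-0.006, 0.104, 0.995, 1.028]]
side [[0.95, 0.251, -0.186, 0.253], [-0.311, 0.733, -0.605, -0.788], [-0.016, 0.633, 0.774, 1.105]]
{'time': 0.1, 'joint_positions': array([ 1.12843552,  0.33278886, -0.06467081,  1.4608306 ,  0.02162201,
        1.34989109, -0.08850196]), 'joint_vel': array([-0.00069169, -0.00137665, -0.00054194, -0.00188243, -0.00029694,
        0.00057224,  0.00045211]), 'joint_torque': array([ 9.74494469e-04, -6.24546146e+01,  2.47272535e-02, -3.90718138e+01,
       -6.13014470e-02,  3.65212793e-02,  6.48134346e-05]), 'ee_pos': array([ 0.25453496, -0.57041567,  0.18885859]), 'eef_rot': array([ 9.78056289e-01,  2.08339922e-01, -1.68707345e-04, -5.87339846e-04]), 'ft_force': array([-0.30117247,  0.54121108, -0.57305593]), 'torque': array([-0.01227376, -0.03499739, -0.02313745]), 'grip_force': 0.0, 'width': 0.0867984931306718}
['top_0.05.png', 'side_0.10.png']
```

View pics/top_0.05.png

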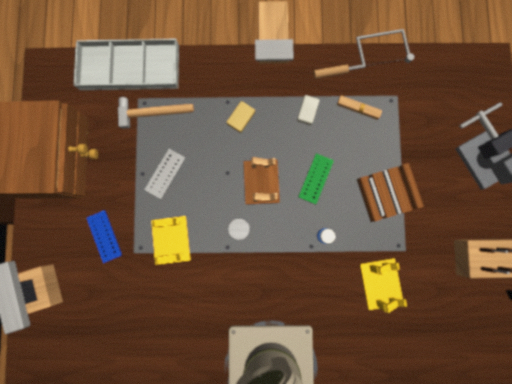

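View pics/side_0.10.png

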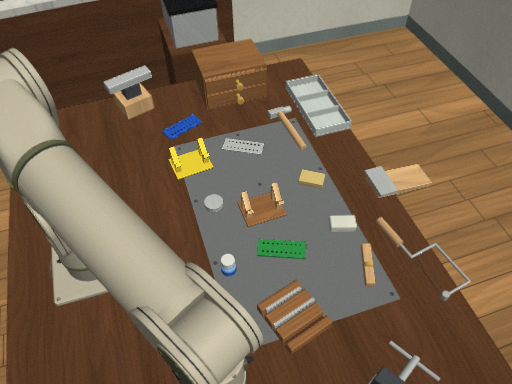

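Candidates: the grey steel plate is at top (165,173), with a green look-alike at (316,179) and a blue one at (104,236). For the easel, the brown one is at (262,181), with yellow look-alikes at (171,240) and (383,286). By the description I choose the grey plate and the brown easel. The rack is at (391,192), with narrow plates in its left and middle grooves, so the right groove looks free. I'll check this in a close crop.

Run:
```python
from h import *
c=load('top'); im=c['image'][:,:,::-1]
def cr(u,v,w,h,k): return cv2.resize(im[v:v+h,u:u+w],None,fx=k,fy=k,interpolation=cv2.INTER_CUBIC)
a=np.hstack([cr(140,145,50,58,5),cr(237,150,50,58,5),cr(352,160,55,58,5)])
b=cr(352,160,75,64,4)
cv2.imwrite('pics/crop1.png',np.hstack([cr(140,145,50,60,4),cr(237,150,50,60,4),cr(352,160,78,60,4)]))
```

```text
(no output)
```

View pics/crop1.png

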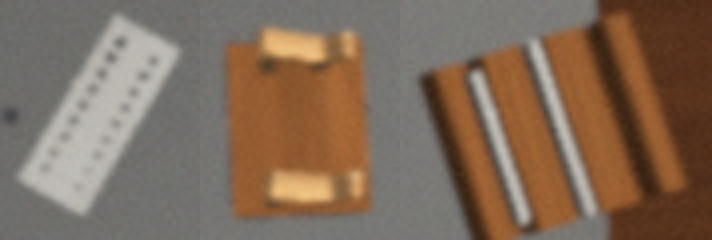

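The crop confirms the choice. The steel plate's corners are at crop (118,14), (180,48), (84,215) and (18,178). The easel's toes appear to be on the image right. The rack's right groove is empty.

Run:
```python
from h import *
c=load('top'); np.set_printoptions(precision=4,suppress=True,linewidth=200)
V,U=np.mgrid[0:384,0:512]; uv=np.c_[U.ravel(),V.ravel()]
W=world(c,uv).reshape(384,512,3); np.save('W.npy',W)
I=c['image'].astype(int)
# depth-based regions
print('bench z',np.median(W[150:170,200:230,2]))
def rect(m,off):
    m=m.astype(np.uint8); cs=max(cv2.findContours(m,0,2)[0],key=cv2.contourArea); 
    r=cv2.minAreaRect(cs+np.array(off)); return r,cv2.boxPoints(r)
f=lambda x,y,ox,oy:((x-ox)/4+{0:140,200:237,400:352}[ox]-.375,y/4+oy-.375)
P=world(c,[f(x,y,0,145) for x,y in[(118,14),(180,48),(84,215),(18,178)]],.008)
print('plate corners',P,P.mean(0)); e=(P[0]-P[3]+P[1]-P[2])/2; print(np.linalg.norm(e[:2]),np.linalg.norm((P[0]-P[1])[:2]),np.degrees(np.arctan2(e[1],e[0])))
print('plate top z',np.median(W[165:182,160:170,2]))
B=world(c,[f(x,y,200,150) for x,y in[(228,45),(360,40),(371,210),(236,216)]],.008)
print('easel board',B,B.mean(0))
Z=(W[150:210:2,238:288:2,2]*1000).round().astype(int); print('\n'.join(' '.join('%3d'%k for k in r) for r in Z))
Rk=world(c,[f(x,y,400,160) for x,y in[(422,74),(627,13),(686,187)]],.032); print('rack',Rk,np.linalg.norm(Rk[0]-Rk[1]),np.linalg.norm(Rk[1]-Rk[2]))
```

```text
bench z 4.69193832085546e-05
plate corners [[0.6225 0.2869 0.008 ]
 [0.5967 0.2409 0.008 ]
 [0.4747 0.3088 0.008 ]
 [0.502  0.3575 0.008 ]] [0.549  0.2985 0.008 ]
0.13970137425401863 0.0527264201793684 -29.733862831925258
plate top z 0.007559466627898193
easel board [[ 0.5826  0.0683  0.008 ]
 [ 0.5854 -0.028   0.008 ]
 [ 0.4611 -0.0342  0.008 ]
 [ 0.4575  0.063   0.008 ]] [0.5217 0.0173 0.008 ]
 -2   2   2  -1  -1   1  -2   0  -1  -4   4   1   1  -2   1   0  -1   5  -4   0  -1   3   0  -1   3
 -1   0   0   0   2  -1   2   0   5   1  -3   4  -4  -2  -1  -2   5   2  -4   1  -1   4   0  -1   4
  0  -1   1   1   2   2   1   1   0  -3   4   4  -2  -1  -1   1   0   1   0 1028   0  -1  -1  -1   2
  3   2   1   0  -2   2   4   3   4  -1   1   3  -3   1   0  -2   4   2   1  -2   2   2   0  -1   2
  0   3  -2   1   0   0   1  82  81  75  69  63  59   2   0  -1  52  58  52   2   0   2  -3  -1   0
 -4  -5  -2   0  -1   3   2  80  79  77  74  64  58  55  48  47  52  61  51   4   2   0  -1   1  -4
 -3   1   2   8   8   9   7  83  81  78  68  65  58  54  48  48  55  58  54   6   0  -3   0   0   2

[... 1729 characters left out ...]
  11  83  78  76  68  65  58  53  49  50  53  60  53   7   0   1   3  -1
  0   2   1   0   9   6   6   8  60  56   8   6   7  11  37  34  32   7   9   7   7   1  -1   2  -4
  3  -3  -1   0   9  12   6   7   7   7   7   8   8   8  10   5   9   8   9   3   9  -1   1   1  -3
 -1   0  -2   2   4   1   3   1  -1   3   1   0   3   2   0   1   0   5   1  -1   3   3   0  -1  -3
  1  -1   4   0   2   1  -1   3   3   1   0   3  -5   1   1   0  -1  -2  -2   1   1   3   2   6  -1
  2 1028  -3   4  -2   2  -2   0   4   2   5   1   2   3   1   2  -3  -1   0   1   2  -2  -1  -1  -3
rack [[ 0.5256 -0.2539  0.032 ]
 [ 0.5684 -0.402   0.032 ]
 [ 0.4439 -0.4372  0.032 ]] 0.15413494006672407 0.12930536066516218
```

Run:
```python
from h import *
from scipy.optimize import minimize
np.set_printoptions(precision=4,suppress=True,linewidth=200)
W=np.load('W.npy')
def box(W,zlo,zhi,x,y):
    P=W.reshape(-1,3); return P[(P[:,2]>zlo)&(P[:,2]<zhi)&(P[:,0]>x[0])&(P[:,0]<x[1])&(P[:,1]>y[0])&(P[:,1]<y[1])]
def rect(P):
    r=cv2.minAreaRect((P[:,:2]*1000).astype(np.float32)); return r
# easel
E=box(W,.004,.1,(.43,.61),(-.05,.1)); print('easel all',rect(E))
H=box(W,.043,.1,(.43,.61),(-.05,.1)); print('cheeks',rect(H))
yaw=.04;o=np.array([.5225,-.0027]);c,s=np.cos(yaw),np.sin(yaw)
L=(H[:,:2]-o)@np.array([[c,-s],[s,c]])
m=(L[:,1]>4)|((L[:,1]>.004)&(L[:,1]<.036)&(H[:,2]>.05)); print('slope offset: mean z-45-y',np.median(H[m,2]-.045-L[m,1]), 'x of cheeks', [np.median(L[m&(sg*L[:,0]>0),0]) for sg in(1,-1)])
R=box(W,.02,.036,(.36,.62),(-.47,-.23)); print('rack',rect(R))
R=box(W,.0345,.045,(.36,.62),(-.47,-.23)); print('narrow',len(R))
# side camera cross-check
cs=load('side');V,U=np.mgrid[0:384,0:512]; S=world(cs,np.c_[U.ravel(),V.ravel()]).reshape(384,512,3)
print('side rack',rect(box(S,.02,.04,(.36,.62),(-.47,-.23)))); print('side easel board',rect(box(S,.005,.011,(.43,.61),(-.05,.1))))
I=cs['image'].astype(int); 
H=box(S,.05,.1,(.43,.61),(-.05,.1)); L=(H[:,:2]-o)@np.array([[c,-s],[s,c]]); m=(L[:,1]>.004)&(L[:,1]<.036); print(np.median(H[m,2]-.045-L[m,1]))
# green channel groove: draw predictions
ct=load('top'); 
for b in [16/180*np.pi]:
    pass
for cc,SS in((ct,W),(cs,S)):
    I=cc['image'].astype(int); P=SS.reshape(-1,3); C=I.reshape(-1,3)
    g=(C.max(1)-C.min(1)<25)&(C.min(1)>120)
    q=P[g&(P[:,2]>.025)&(P[:,0]>.38)&(P[:,0]<.6)&(P[:,1]>-.46)&(P[:,1]<-.24)]; k,lab,cen=cv2.kmeans(q[:,:2].astype(np.float32),2,None,(3,50,1e-6),5,0)
    for i in(0,1): print('narrow',cen[i],rect(q[lab[:,0]==i]))
    g2=(C.max(1)-C.min(1)<25)&(C.min(1)>120); q=P[g2&(P[:,0]>.45)&(P[:,0]<.65)&(P[:,1]>.22)&(P[:,1]<.38)]; print('plate',rect(q))
```

```text
easel all ((521.393310546875, 25.449264526367188), (148.36231994628906, 176.16888427734375), 89.09513092041016)
cheeks ((522.788330078125, 11.994056701660156), (116.33000946044922, 65.02628326416016), 2.3474698066711426)
slope offset: mean z-45-y -0.002077408541840707 x of cheeks [np.float64(0.049157018066461784), np.float64(-0.04824131692636206)]
rack ((486.3540344238281, -349.28302001953125), (130.3728485107422, 152.58705139160156), 16.129459381103516)
narrow 425
side rack ((486.54217529296875, -347.0052185058594), (133.34323120117188, 151.76499938964844), 16.56633758544922)
side easel board ((520.4611206054688, 21.945266723632812), (143.60397338867188, 177.5949249267578), 89.2005386352539)
-0.0025570279841141234
narrow [ 0.4512 -0.3374] ((449.4082946777344, -336.0039367675781), (62.78011703491211, 54.43018341064453), 15.435614585876465)
narrow [ 0.5092 -0.32  ] ((510.4957275390625, -318.36016845703125), (63.846412658691406, 54.732845306396484), 17.355741500854492)
plate ((549.934814453125, 301.1854553222656), (63.862525939941406, 146.11419677734375), 60.0372200012207)
narrow [ 0.4515 -0.3377] ((448.50396728515625, -332.8336181640625), (63.04133987426758, 58.20351028442383), 17.05684471130371)
narrow [ 0.5099 -0.3194] ((511.730712890625, -314.4621276855469), (64.39493560791016, 59.10179138183594), 15.715391159057617)
plate ((548.9205322265625, 307.206787109375), (72.36300659179688, 146.00741577148438), 60.256309509277344)
```

>>> step_arm:
  delta_pos:
    - [0.8,1,0]
    - [0.8,1,0]
    - [0.8,1,0]
    - [0.8,1,0]
    - [0.8,1,0]
    - [0.8,1,0]
    - [0.8,1,0]
    - [0.8,1,0]
    - [0.8,1,0]
    - [0.8,1,0]
    - [0.8,1,0]
    - [0.8,1,0]
  turn: [0,-0.6,-0.8,-0.8,-0.8,-0.8,-0.8,-0.8,-0.8,-0.8,-0.8,0]
  grip: 0

```text
time: 1.3
ee_pos: [0.4952, -0.2695, 0.1893]
eef_rot: [0.966, -0.257, -0.0, 0.0]
ft_force: [0.6, 0.4, -0.1]
width: 0.0871
grip_force: 0.0
```

>>> step_arm:
  delta_pos:
    - [0.1,1,0]
    - [0.1,1,0]
    - [0.1,1,0]
    - [0.1,1,0]
    - [0.1,1,0]
    - [0.1,1,0]
    - [0.1,1,0]
    - [0.1,1,0]
    - [0.1,1,0]
    - [0.1,1,0]
    - [0.1,1,0]
    - [0.1,1,0]
  turn: [0,0,0,0,0,0,0,0,0,0,0,0]

```text
time: 2.5
ee_pos: [0.5245, 0.0302, 0.1893]
eef_rot: [0.967, -0.255, -0.0, 0.0]
ft_force: [0.4, -0.1, 0.0]
width: 0.0867
grip_force: 0.0
```

>>> step_arm:
  delta_pos:
    - [0.1,1,0]
    - [0.1,1,0]
    - [0.1,1,0]
    - [0.1,1,0]
    - [0.1,1,0]
    - [0.1,1,0]
    - [0.1,1,0]
    - [0.1,1,0]
    - [0.1,1,-1]
    - [0.1,1,-1]
    - [0,0.5,-1]
    - [0,0,0]
  turn: [0,0,0,0,0,0,0,0,0,0,0,0]

```text
time: 3.7
ee_pos: [0.5451, 0.2791, 0.1174]
eef_rot: [0.967, -0.253, -0.004, 0.002]
ft_force: [-0.5, -1.0, -0.0]
width: 0.0873
grip_force: 0.0
```

>>> step_arm:
  delta_pos:
    - [0,0.28,-0.5]
    - [0,0,-0.8]
    - [0,0,-0.8]
    - [0,0,-0.8]
    - [0,0,-0.6]
    - [0,0,-0.5]
    - [0,0,0]
    - [0,0,0]
    - [0,0,0]
  turn: [0,0,0,0,0,0,0,0,0]

```text
time: 4.6
ee_pos: [0.549, 0.2847, 0.0225]
eef_rot: [0.967, -0.255, -0.001, -0.001]
ft_force: [0.0, 0.1, 0.9]
width: 0.087
grip_force: 0.0
```

Run:
```python
from h import *
c=snap('top'); s=read_state(); print(s['ee_pos'],s['ft_force'])
c2=snap('side')
im=c['image'][:,:,::-1]; i2=c2['image'][:,:,::-1]
p=pix(c2,[.5495,.299,.02])[0].astype(int); print(p)
cv2.imwrite('pics/c2.png',np.hstack([cv2.resize(im[135:215,125:205],None,fx=5,fy=5,interpolation=2),cv2.resize(i2[p[1]-40:p[1]+40,p[0]-40:p[0]+40],None,fx=5,fy=5,interpolation=2)]))
```

```text
[0.54892608 0.28471768 0.02243936] [0.60550581 0.20879704 0.27140495]
[243 143]
```

View pics/c2.png

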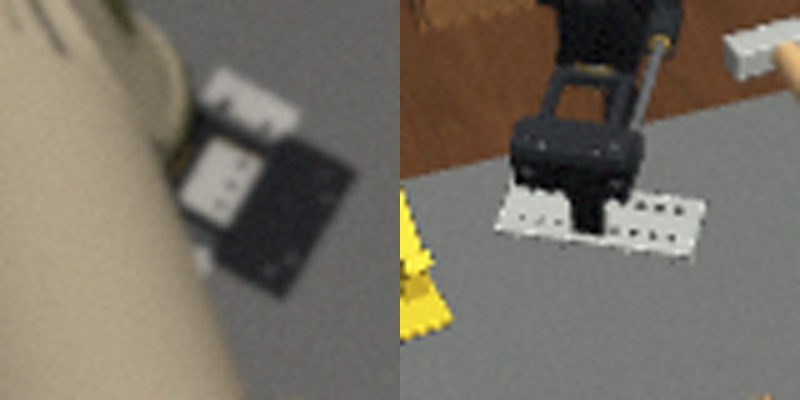

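The picture shows the open fingers astride the plate, about 13 mm off towards its near edge, and the TCP is still at z 22 mm. I'll correct in y first, then go down.

>>> step_arm:
  delta_pos:
    - [0.02,0.3,0]
    - [0,0.28,0]
    - [0,0,0]
    - [0,0,-0.4]
    - [0,0,-0.2]
    - [0,0,0]
    - [0,0,0]
  turn: [0,0,0,0,0,0,0]

```text
time: 5.4
ee_pos: [0.5487, 0.2984, 0.006]
eef_rot: [0.967, -0.255, -0.002, 0.0]
ft_force: [0.2, -0.2, 0.1]
width: 0.0869
grip_force: 0.0
```

>>> step_arm:
  delta_pos:
    - [0.02,0,-0.15]
    - [0,0,0]
  turn: [0,0]

```text
time: 5.6
ee_pos: [0.5492, 0.2987, 0.0023]
eef_rot: [0.967, -0.255, -0.002, 0.0]
ft_force: [0.4, -0.6, -0.9]
width: 0.0873
grip_force: 0.0
```

>>> step_arm:
  delta_pos:
    - [0,0,0]
    - [0,0,0]
    - [0,0,0]
    - [0,0,0]
    - [0,0,0]
    - [0,0,0]
    - [0,0,0]
    - [0,0,0]
  turn: [0,0,0,0,0,0,0,0]
  grip: 1
  newtons: 35

```text
time: 6.4
ee_pos: [0.5493, 0.2989, 0.0026]
eef_rot: [0.967, -0.255, -0.002, 0.0]
ft_force: [-0.3, 0.9, 0.3]
width: 0.0311
grip_force: 0.0
```

Run:
```python
from h import *
c2=snap('side'); s=read_state(); print(s['width'],s['grip_force'],s['ee_pos'])
i2=c2['image'][:,:,::-1]
p=pix(c2,[.5495,.299,.02])[0].astype(int)
cv2.imwrite('pics/c3.png',cv2.resize(i2[p[1]-40:p[1]+40,p[0]-50:p[0]+50],None,fx=7,fy=7,interpolation=2))
```

```text
0.027148494409560207 0.0 [0.54929711 0.29890921 0.00263075]
```

View pics/c3.png

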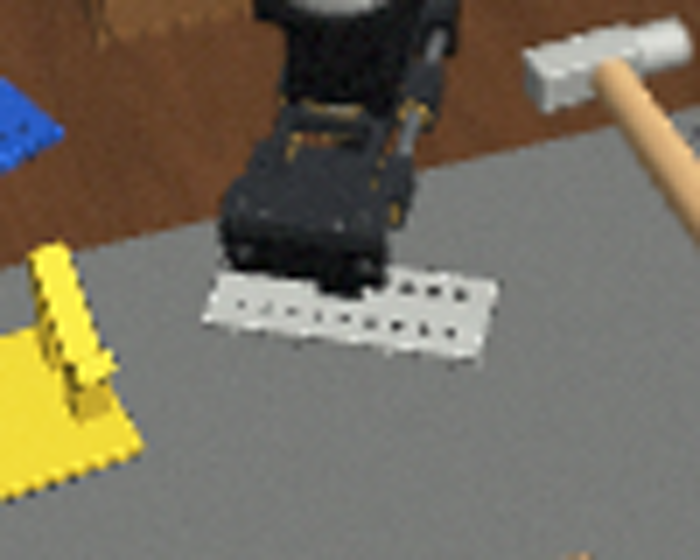

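Run:
```python
from h import *
np.set_printoptions(precision=4,suppress=True,linewidth=200)
c=load('side'); p=pix(c,[.5495,.299,.02])[0].astype(int)
f=lambda x,y:(x/7+p[0]-50-.43,y/7+p[1]-40-.43)
P=world(c,[f(*q) for q in[(222,270),(497,283),(480,355),(204,318)]],.008);print(P,P.mean(0))
print('finger tip pixels',world(c,[f(345,288),f(345,280),f(345,270),f(330,250),f(345,300)]))
t=camera('top');np.savez('top.npz',**t)
for s in (c,t):
    print(pix(s,[.5493,.2989,.0026]))
print((pix(c,[.5493,.2989,.0026])-p+[50,40])*7)
```

```text
[[0.4936 0.345  0.008 ]
 [0.622  0.2905 0.008 ]
 [0.5976 0.2451 0.008 ]
 [0.4757 0.3146 0.008 ]] [0.5472 0.2988 0.008 ]
finger tip pixels [[0.5378 0.272  0.048 ]
 [0.5236 0.2183 0.1065]
 [0.5216 0.21   0.1209]
 [0.5141 0.2062 0.139 ]
 [0.5379 0.2735 0.0385]]
[[243.2044 147.2488]]
[[165.0201 173.1189]]
[[351.4311 309.7415]]
```

The plate has not moved. The fingers closed above it, because with them open the tips sit higher than the TCP. I'll reopen and feel my way down.

>>> step_arm:
  delta_pos:
    - [0,0,0.1]
    - [0,0,0]
    - [0,0,0]
    - [0,0,0]
    - [0,0,0]
    - [0,0,0]
    - [0,0,0]
    - [0,0,0]
  turn: [0,0,0,0,0,0,0,0]
  grip: 0

```text
time: 7.3
ee_pos: [0.5493, 0.2989, 0.0051]
eef_rot: [0.967, -0.255, -0.002, 0.0]
ft_force: [0.0, 0.6, -0.3]
width: 0.0786
grip_force: 0.0
```

>>> step_arm:
  delta_pos:
    - [0,0,-0.1]
    - [0,0,-0.1]
    - [0,0,-0.1]
    - [0,0,0]
  turn: [0,0,0,0]

```text
time: 7.7
ee_pos: [0.5489, 0.2987, -0.003]
eef_rot: [0.967, -0.255, -0.002, 0.0]
ft_force: [-0.7, 0.4, -0.3]
width: 0.0868
grip_force: 0.0
```

>>> step_arm:
  delta_pos:
    - [0,0,-0.1]
    - [0,0,0]
    - [0,0,-0.08]
    - [0,0,0]
  turn: [0,0,0,0]

```text
time: 8.1
ee_pos: [0.5492, 0.2988, -0.0071]
eef_rot: [0.967, -0.255, -0.002, 0.0]
ft_force: [-0.5, -0.8, 0.2]
width: 0.0873
grip_force: 0.0
```

>>> step_arm:
  delta_pos:
    - [0,0,-0.08]
    - [0,0,0]
  turn: [0,0]

```text
time: 8.3
ee_pos: [0.5492, 0.2988, -0.0091]
eef_rot: [0.967, -0.255, -0.002, 0.0]
ft_force: [-0.2, 1.0, 1.1]
width: 0.087
grip_force: 0.0
```

>>> step_arm:
  delta_pos:
    - [0,0,-0.06]
    - [0,0,0]
  turn: [0,0]

```text
time: 8.5
ee_pos: [0.5492, 0.2988, -0.0105]
eef_rot: [0.967, -0.255, -0.002, 0.0]
ft_force: [0.2, 0.2, 0.5]
width: 0.0867
grip_force: 0.0
```

>>> step_arm:
  delta_pos:
    - [0,0,0]
    - [0,0,0]
    - [0,0,0]
    - [0,0,0]
    - [0,0,0]
    - [0,0,0]
  turn: [0,0,0,0,0,0]
  grip: 0.45
  newtons: 20

```text
time: 9.1
ee_pos: [0.5493, 0.2989, -0.0103]
eef_rot: [0.967, -0.255, -0.002, -0.0]
ft_force: [0.7, -0.5, 0.2]
width: 0.0505
grip_force: 0.0
```

Run:
```python
from h import *
np.set_printoptions(precision=4,suppress=True,linewidth=200)
c2=snap('side'); t=snap('top')
i2=c2['image'][:,:,::-1].copy(); it=t['image'][:,:,::-1].copy()
p=np.array([243,143]); q=np.array([165,173])
z=8
A=cv2.resize(i2[p[1]-35:p[1]+35,p[0]-28:p[0]+22],None,fx=z,fy=z,interpolation=2); B=cv2.resize(it[q[1]-35:q[1]+35,q[0]-25:q[0]+25],None,fx=z,fy=z,interpolation=2)
a=.52; ex=np.array([np.cos(a),-np.sin(a),0]); ey=np.array([np.sin(a),np.cos(a),0])
for s in(-1,1):
  for h in(0,.02):
    P=np.array([.5493,.2989,h])+s*.0275*ey
    u=(pix(c2,P)[0]-p+[28,35]+.5)*z; cv2.circle(A,tuple(int(k) for k in u),3,(0,0,255) if h==0 else (0,255,255),-1)
    u=(pix(t,P)[0]-q+[25,35]+.5)*z; cv2.circle(B,tuple(int(k) for k in u),3,(0,0,255) if h==0 else (0,255,255),-1)
cv2.imwrite('pics/c4.png',np.hstack([A,B]))
W=world(c2,[(x,y) for y in range(134,150,1) for x in (241,242,243)]); print(W.reshape(-1,9)[:,[1,2,4,5,7,8]])
```

```text
[[0.2287 0.1342 0.2274 0.1344 0.2251 0.1356]
 [0.2243 0.1342 0.2197 0.1376 0.2209 0.1354]
 [0.2173 0.1366 0.2171 0.1359 0.22   0.1321]
 [0.2167 0.133  0.2157 0.1329 0.2135 0.1341]
 [0.2109 0.1343 0.2078 0.1363 0.2081 0.135 ]
 [0.2049 0.1359 0.2079 0.132  0.2047 0.1341]
 [0.207  0.1296 0.2096 0.1261 0.2067 0.1279]
 [0.2083 0.124  0.2062 0.1251 0.2014 0.1289]
 [0.2103 0.1177 0.2084 0.1186 0.205  0.1209]
 [0.2166 0.1072 0.2126 0.1101 0.2146 0.1071]
 [0.2171 0.1023 0.2123 0.1061 0.216  0.1013]
 [0.2145 0.1006 0.2101 0.1039 0.2106 0.1023]
 [0.2158 0.0948 0.2156 0.0939 0.2123 0.0962]
 [0.2654 0.0402 0.2699 0.0345 0.2639 0.0395]
 [0.2668 0.0341 0.2657 0.0341 0.2655 0.0332]
 [0.2662 0.03   0.2643 0.0308 0.2687 0.0252]]
```

View pics/c4.png

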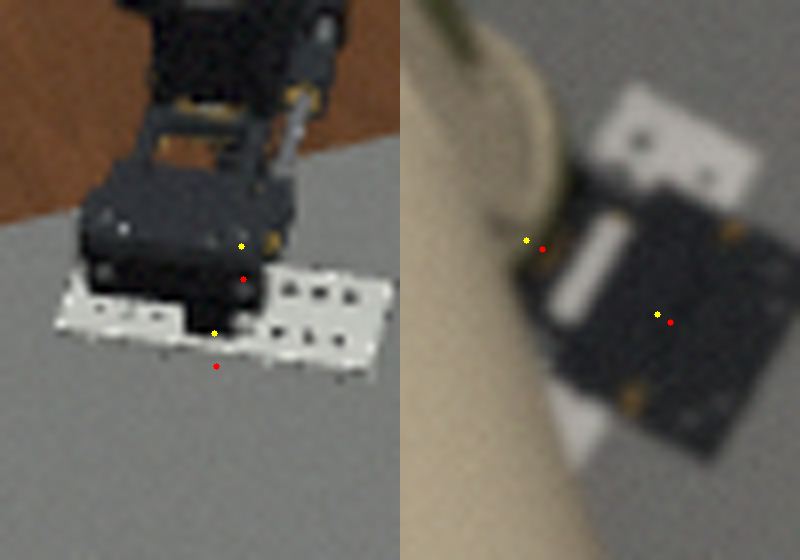

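The picture shows the near fingertip at crop (210,330), which is about z 20 mm, and the depth map agrees. So the real fingertips are about 30 mm above the reported TCP, while x and y fit. I'll open and go down guardedly, using force as the check.

>>> step_arm:
  delta_pos:
    - [0,0,0]
    - [0,0,0]
    - [0,0,0]
    - [0,0,0]
    - [0,0,-0.2]
    - [0,0,-0.2]
    - [0,0,0]
  turn: [0,0,0,0,0,0,0]
  grip: 0

```text
time: 9.9
ee_pos: [0.5486, 0.2985, -0.0215]
eef_rot: [0.967, -0.255, -0.002, 0.001]
ft_force: [0.2, -0.8, 1.1]
width: 0.0862
grip_force: 0.0
```

>>> step_arm:
  delta_pos:
    - [0,0,-0.12]
    - [0,0,0]
  turn: [0,0]

```text
time: 10.1
ee_pos: [0.5491, 0.2988, -0.0238]
eef_rot: [0.967, -0.255, -0.002, 0.0]
ft_force: [-0.0, -0.5, 0.0]
width: 0.0868
grip_force: 0.0
```

>>> step_arm:
  delta_pos:
    - [0,0,-0.1]
    - [0,0,0]
  turn: [0,0]

```text
time: 10.3
ee_pos: [0.5492, 0.2988, -0.0261]
eef_rot: [0.967, -0.255, -0.002, 0.0]
ft_force: [0.7, 0.2, -0.5]
width: 0.087
grip_force: 0.0
```

>>> step_arm:
  delta_pos:
    - [0,0,-0.08]
    - [0,0,0]
  turn: [0,0]

```text
time: 10.5
ee_pos: [0.5492, 0.2989, -0.0281]
eef_rot: [0.967, -0.255, -0.002, 0.0]
ft_force: [0.0, 0.1, 0.2]
width: 0.0873
grip_force: 0.0
```

>>> step_arm:
  delta_pos:
    - [0,0,-0.06]
    - [0,0,0]
  turn: [0,0]

```text
time: 10.7
ee_pos: [0.5492, 0.2989, -0.0295]
eef_rot: [0.967, -0.255, -0.002, 0.0]
ft_force: [0.1, -0.3, -0.7]
width: 0.0872
grip_force: 0.0
```

>>> step_arm:
  delta_pos:
    - [0,0,-0.04]
    - [0,0,0]
  turn: [0,0]

```text
time: 10.9
ee_pos: [0.5492, 0.2989, -0.0305]
eef_rot: [0.967, -0.255, -0.002, 0.0]
ft_force: [-0.7, 0.5, 0.8]
width: 0.0869
grip_force: 0.0
```

>>> step_arm:
  delta_pos:
    - [0,0,0]
    - [0,0,0]
    - [0,0,0]
    - [0,0,0]
    - [0,0,0]
    - [0,0,0]
  turn: [0,0,0,0,0,0]
  grip: 0.5
  newtons: 30

```text
time: 11.5
ee_pos: [0.5494, 0.2992, -0.0303]
eef_rot: [0.967, -0.255, -0.001, -0.0]
ft_force: [1.8, 1.1, -0.7]
width: 0.0555
grip_force: 30.0
```

Plate held (55.5 mm, 30 N). Now lifting and carrying it over the easel.

>>> step_arm:
  delta_pos:
    - [0,0,0.3]
    - [0,0,0.6]
    - [0,0,0.8]
    - [0,0,0.9]
    - [0,0,0.9]
    - [0,0,0.9]
    - [0,-0.3,0.6]
    - [0,-0.6,0.3]
    - [0,-0.8,0]
    - [0,-0.8,0]
    - [0,-0.8,0]
    - [0,0,0]
  turn: [0,0,0,0,0,0.3,0.5,0.6,0.6,0.6,0.5,0]

```text
time: 12.7
ee_pos: [0.5499, 0.2123, 0.1033]
eef_rot: [0.997, -0.073, -0.001, 0.001]
ft_force: [0.0, 0.5, -5.0]
width: 0.0552
grip_force: 30.0
```

>>> step_arm:
  delta_pos:
    - [-0.1,-0.8,0]
    - [-0.2,-0.8,0]
    - [-0.2,-0.8,0]
    - [-0.2,-0.8,0]
    - [-0.2,-0.8,0]
    - [-0.1,-0.8,0]
    - [0,-0.8,0]
    - [0,-0.6,0]
    - [0,-0.3,0]
    - [0,0,0]
    - [0,0,0]
  turn: [0.3,0.4,0.4,0.3,0,0,0,0,0,0,0]

```text
time: 13.8
ee_pos: [0.5243, 0.0549, 0.1022]
eef_rot: [1.0, 0.012, -0.002, 0.0]
ft_force: [1.1, -0.2, -3.9]
width: 0.0555
grip_force: 30.0
```

>>> step_arm:
  delta_pos:
    - [-0.05,-0.6,-0.3]
    - [-0.04,-0.6,-0.5]
    - [0,-0.3,-0.4]
    - [0,0,-0.3]
    - [0,0,0]
    - [0,0,0]
  turn: [0.1,0.05,0,0,0,0]

```text
time: 14.4
ee_pos: [0.5222, 0.0176, 0.0647]
eef_rot: [1.0, 0.022, -0.002, 0.0]
ft_force: [0.6, 0.1, -3.5]
width: 0.0554
grip_force: 30.0
```

Run:
```python
from h import *
c2=snap('side'); t=snap('top'); s=read_state(); print(s['ee_pos'],s['eef_rot'])
p=pix(c2,[.5227,.017,.07])[0].astype(int);q=pix(t,[.5227,.017,.07])[0].astype(int); print(p,q)
A,B=[cv2.resize(i['image'][k[1]-35:k[1]+35,k[0]-28:k[0]+28,::-1],None,fx=7,fy=7,interpolation=2) for i,k in((c2,p),(t,q))]
cv2.imwrite('pics/c5.png',np.hstack([A,B]))
```

```text
[0.52248185 0.0172775  0.0651299 ] [ 9.99770329e-01  2.14005617e-02 -1.11201206e-03  2.60439839e-04]
[261 195] [261 177]
```

View pics/c5.png

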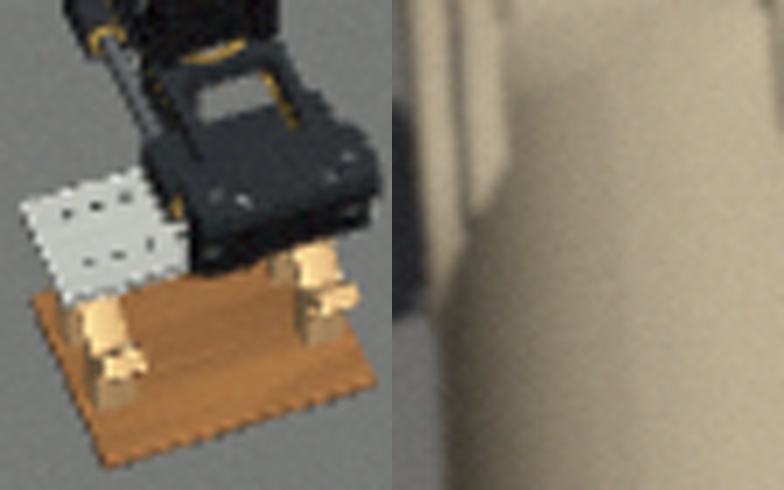

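The plate is level in the hand over the easel's upper part. In the left crop its visible end has corners at (22,205) and (65,305). I'll measure it from depth.

```bash
cat >> h.py <<'E'
def plate_cloud(c,lo=.04,x=(.43,.62),y=(-.06,.1)):
    V,U=np.mgrid[0:384,0:512]; P=world(c,np.c_[U.ravel(),V.ravel()]); C=c['image'].reshape(-1,3).astype(int)
    g=(C.max(1)-C.min(1)<30)&(C.min(1)>130)&(P[:,2]>lo)&(P[:,2]<.13)&(P[:,0]>x[0])&(P[:,0]<x[1])&(P[:,1]>y[0])&(P[:,1]<y[1])
    return P[g]
E
python3 - <<'E'
from h import *
np.set_printoptions(precision=4,suppress=True)
c=load('side'); P=plate_cloud(c); print(len(P),P.mean(0),P.min(0),P.max(0))
m=P.mean(0);u,s,v=np.linalg.svd(P-m); print('normal',v[2])
f=lambda x,y:(x/7+261-28-.43,y/7+195-35-.43)
print(world(c,[f(22,203),f(65,300)],m[2]), world(c,[f(137,170),f(185,272)],m[2]))
E
```

```text
285 [0.4778 0.0126 0.1031] [ 0.4495 -0.0151  0.0961] [0.5886 0.0476 0.1092]
normal [-0.0025  0.0046 -1.    ]
[[ 0.4502  0.0418  0.1031]
 [ 0.4519 -0.0139  0.1031]] [[ 0.5016  0.0436  0.1031]
 [ 0.5032 -0.0158  0.1031]]
```

>>> step_arm:
  delta_pos:
    - [0,0.03,-0.2]
    - [0,0,-0.15]
    - [0,0,0]
  turn: [0,0,0]
  newtons: 15

```text
time: 14.8
ee_pos: [0.5216, 0.0173, 0.0552]
eef_rot: [1.0, 0.021, -0.002, 0.001]
ft_force: [-0.0, 0.6, -5.3]
width: 0.0559
grip_force: 15.0
```

>>> step_arm:
  delta_pos:
    - [0,0,-0.1]
    - [0,0,-0.1]
    - [0,0,0]
  turn: [0,0,0]

```text
time: 15.1
ee_pos: [0.5224, 0.0171, 0.0517]
eef_rot: [1.0, 0.021, -0.001, 0.0]
ft_force: [-4.1, -0.8, 5.2]
width: 0.056
grip_force: 15.0
```

>>> step_arm:
  delta_pos:
    - [0,0,-0.1]
    - [0,0,-0.1]
    - [0,0,0]
  turn: [0,0,0]

```text
time: 15.4
ee_pos: [0.5225, 0.0169, 0.0468]
eef_rot: [1.0, 0.021, -0.001, 0.0]
ft_force: [-3.3, 0.1, 6.2]
width: 0.0555
grip_force: 15.0
```

Run:
```python
from h import *
np.set_printoptions(precision=4,suppress=True)
c=camera('side'); P=plate_cloud(c); P=P[P[:,0]<.51]; m=P.mean(0);u,s,v=np.linalg.svd(P-m); print(len(P),m,'normal',v[2])
```

```text
287 [0.4765 0.0123 0.0891] normal [-0.0037  0.1305 -0.9914]
```

The plate is tilting 7.5° the right way as the hand goes down. I'll continue.

>>> step_arm:
  delta_pos:
    - [0,0,-0.1]
    - [0,0,-0.1]
    - [0,0,-0.1]
    - [0,0,-0.1]
    - [0,0,0]
  turn: [0,0,0,0,0]

```text
time: 15.95
ee_pos: [0.5225, 0.0171, 0.0366]
eef_rot: [1.0, 0.021, -0.001, 0.0]
ft_force: [-2.9, 0.6, 4.0]
width: 0.0539
grip_force: 15.0
```

Run:
```python
from h import *
np.set_printoptions(precision=4,suppress=True)
c=camera('side'); P=plate_cloud(c); P=P[P[:,0]<.51]; m=P.mean(0);u,s,v=np.linalg.svd(P-m); print(len(P),m,'normal',v[2],P.min(0),P.max(0))
```

```text
301 [0.4757 0.0123 0.084 ] normal [-0.0139  0.3279 -0.9446] [ 0.4491 -0.0159  0.0727] [0.5077 0.0426 0.0976]
```

>>> step_arm:
  delta_pos:
    - [0,0,-0.1]
    - [0,0,-0.1]
    - [0,0,-0.1]
    - [0,0,-0.1]
    - [0,0,0]
  turn: [0,0,0,0,0]

```text
time: 16.5
ee_pos: [0.5221, 0.017, 0.0256]
eef_rot: [1.0, 0.021, -0.001, 0.001]
ft_force: [0.4, -1.3, -3.0]
width: 0.0492
grip_force: 14.5
```

>>> step_arm:
  delta_pos:
    - [0,0,-0.1]
    - [0,0,-0.1]
    - [0,0,-0.1]
    - [0,0,0]
  turn: [0,0,0,0]

```text
time: 16.9
ee_pos: [0.5223, 0.0169, 0.0182]
eef_rot: [1.0, 0.021, -0.001, 0.001]
ft_force: [2.3, -1.0, -1.1]
width: 0.0461
grip_force: 15.6
```

Run:
```python
from h import *
np.set_printoptions(precision=4,suppress=True)
c=camera('side'); P=plate_cloud(c); P=P[P[:,0]<.51]; m=P.mean(0);u,s,v=np.linalg.svd(P-m); print(len(P),m,'normal',v[2],P.min(0),P.max(0))
```

```text
306 [0.4751 0.012  0.0735] normal [ 0.0174 -0.6225  0.7824] [ 0.4497 -0.0114  0.0528] [0.5074 0.0437 0.0942]
```

>>> step_arm:
  delta_pos:
    - [0,0,-0.1]
    - [0,0,0]
  turn: [0,0]

```text
time: 17.15
ee_pos: [0.5221, 0.0175, 0.0158]
eef_rot: [1.0, 0.021, -0.002, 0.0]
ft_force: [1.3, 0.6, -0.1]
width: 0.0439
grip_force: 8.2
```

>>> step_arm:
  delta_pos:
    - [0,0,0]
    - [0,0,0]
    - [0,0,0]
    - [0,0,0]
    - [0,0,0]
  turn: [0,0,0,0,0]
  grip: 0.28

```text
time: 17.65
ee_pos: [0.522, 0.0171, 0.0158]
eef_rot: [1.0, 0.021, -0.002, 0.0]
ft_force: [-1.0, -1.1, -0.1]
width: 0.062
grip_force: 0.0
```

Run:
```python
from h import *
np.set_printoptions(precision=4,suppress=True)
c=snap('side'); P=plate_cloud(c); P=P[P[:,0]<.51]; m=P.mean(0);u,s,v=np.linalg.svd(P-m); print(len(P),m,'normal',v[2],P.min(0),P.max(0))
p=[261,195]
cv2.imwrite('pics/c6.png',cv2.resize(c['image'][p[1]-35:p[1]+35,p[0]-35:p[0]+35,::-1],None,fx=7,fy=7,interpolation=2))
```

```text
305 [0.4752 0.0127 0.0716] normal [-0.028   0.6965 -0.717 ] [ 0.449  -0.0094  0.0495] [0.5088 0.0359 0.0951]
```

View pics/c6.png

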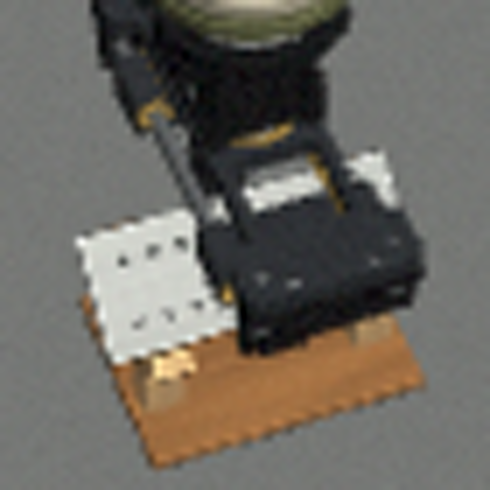

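The plate leans at 44° with its lower edge in the toes, and it is let go. Next I'll raise the hand and regrasp by the upper edge, swinging the plate upright with its lower edge kept in the toes.

>>> step_arm:
  delta_pos:
    - [0,0,0.3]
    - [0,0,0.3]
    - [0,0,0.28]
    - [0,0.2,0]
    - [0,0.16,0]
    - [0,0,0]
  turn: [0,0,0,0,0,0]

```text
time: 18.3
ee_pos: [0.5218, 0.0272, 0.0377]
eef_rot: [1.0, 0.022, -0.002, 0.0]
ft_force: [0.2, 0.3, 0.7]
width: 0.0625
grip_force: 0.0
```

>>> step_arm:
  delta_pos:
    - [0,0,0]
    - [0,0,0]
    - [0,0,0]
    - [0,0,0]
    - [0,0,0]
    - [0,0,0]
  turn: [0,0,0,0,0,0]
  grip: 0.66
  newtons: 5

```text
time: 18.9
ee_pos: [0.5221, 0.0261, 0.0379]
eef_rot: [1.0, 0.021, -0.001, 0.0]
ft_force: [0.2, 0.3, -0.1]
width: 0.0306
grip_force: 0.0
```

>>> step_arm:
  delta_pos:
    - [0,-0.14,0.14]
    - [0,-0.14,0.14]
    - [0,0,0]
    - [0,0,0]
  turn: [0,0,0,0]
  grip: 0.74

```text
time: 19.3
ee_pos: [0.5226, 0.0202, 0.0455]
eef_rot: [1.0, 0.021, -0.001, -0.0]
ft_force: [-0.5, 4.9, 4.2]
width: 0.023
grip_force: 2.6
```

>>> step_arm:
  delta_pos:
    - [0,-0.18,0.1]
    - [0,-0.18,0.1]
    - [0,0,0]
    - [0,0,0]
  turn: [0,0,0,0]
  grip: 0.82

```text
time: 19.7
ee_pos: [0.522, 0.0097, 0.0498]
eef_rot: [1.0, 0.021, -0.001, 0.001]
ft_force: [1.1, 1.5, 1.6]
width: 0.016
grip_force: 0.7
```

Run:
```python
from h import *
np.set_printoptions(precision=4,suppress=True)
c=snap('side'); P=plate_cloud(c); P=P[P[:,0]<.51]; m=P.mean(0);u,s,v=np.linalg.svd(P-m); print(len(P),m,'normal',v[2],P.min(0),P.max(0))
```

```text
299 [0.4789 0.0017 0.0804] normal [-0.0278  0.9564 -0.2908] [ 0.4504 -0.0091  0.0501] [0.5099 0.0171 0.1087]
```

>>> step_arm:
  delta_pos:
    - [0,-0.2,0.06]
    - [0,-0.2,0.06]
    - [0,0,0]
    - [0,0,0]
  turn: [0,0,0,0]
  grip: 0.88

```text
time: 20.15
ee_pos: [0.522, -0.0003, 0.0528]
eef_rot: [1.0, 0.021, -0.002, 0.001]
ft_force: [-0.9, -0.1, 0.2]
width: 0.0107
grip_force: 0.0
```

>>> step_arm:
  delta_pos:
    - [0,0,0]
    - [0,0,0]
    - [0,0,0]
    - [0,0,0]
  turn: [0,0,0,0]
  grip: 1
  newtons: 45

```text
time: 20.55
ee_pos: [0.5219, 0.0005, 0.0528]
eef_rot: [1.0, 0.021, -0.002, 0.0]
ft_force: [-0.8, 1.9, -0.8]
width: 0.0079
grip_force: 44.9
```

Run:
```python
from h import *
np.set_printoptions(precision=4,suppress=True)
c=snap('side'); P=plate_cloud(c); P=P[P[:,0]<.51]; m=P.mean(0);u,s,v=np.linalg.svd(P-m); print(len(P),m,'normal',v[2],P.min(0),P.max(0))
# groove estimate from first crop readings: ends of free groove at rack top
V=load('side')
t=load('top')
f=lambda x,y:((x-400)/4+352-.375,y/4+160-.375)
G=world(t,[f(601,27),f(650,192)],.03); print('groove',G,G.mean(0),np.arctan2(*(G[0]-G[1])[[1,0]]))
```

```text
225 [ 0.4788 -0.0047  0.0827] normal [-0.0404  0.9987 -0.0295] [ 0.4504 -0.0101  0.0496] [0.5097 0.0034 0.1092]
groove [[ 0.5588 -0.3837  0.03  ]
 [ 0.4408 -0.4124  0.03  ]] [ 0.4998 -0.398   0.03  ] 0.23852779721367773
```

Gripped upright by the upper edge (7.9 mm, 45 N). Next I'll pin down the free groove with an overlay of the rack model.

Run:
```python
from h import *
ims=[]
R0=np.array([.4860,-.3475]);a=.28;M=np.array([[np.cos(a),-np.sin(a)],[np.sin(a),np.cos(a)]])
for n,z,(w,h) in(('top',10,(39,34)),('side',8,(45,42))):
    fr=[camera(n) for _ in range(3)]; c=fr[0]; c['image']=np.mean([f['image'] for f in fr],0).astype(np.uint8); np.savez(f'{n}.npz',**c)
    p=pix(c,[*R0,.03])[0].astype(int); A=cv2.resize(c['image'][p[1]-h:p[1]+h,p[0]-w:p[0]+w,::-1],None,fx=z/2,fy=z/2,interpolation=2); z/=2
    def seg(q,col):
        P=[[*(R0+M@np.array(k[:2])),k[2]] for k in q]; u=(pix(c,P)-p+[w,h]+.5)*z; cv2.polylines(A,[np.round(u*8).astype(int)],False,col,1,16,3)
    seg([(-.065,-.075,.032),(.065,-.075,.032),(.065,.075,.032),(-.065,.075,.032),(-.065,-.075,.032)],(0,255,0))
    for g in(-.046,0,.046):
        for s in(-.01,.01): seg([(-.065,g+s,.032),(.065,g+s,.032)],(255,255,0))
    print(p,A.shape); ims.append(A)
H=max(i.shape[0] for i in ims); cv2.imwrite('pics/c7.png',np.hstack([cv2.copyMakeBorder(i,0,H-i.shape[0],0,0,0) for i in ims]))
```

```text
[390 191] (340, 390, 3)
[293 312] (336, 360, 3)
```

View pics/c7.png

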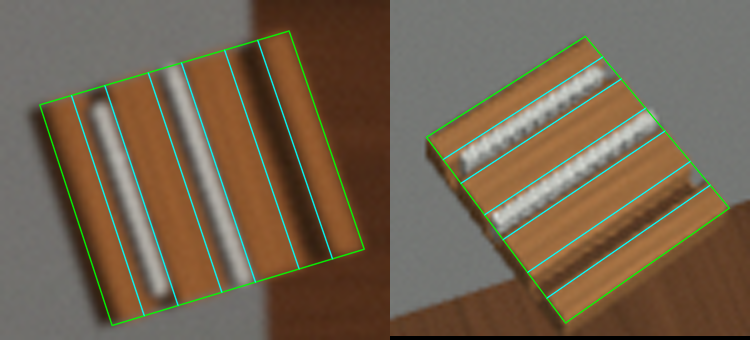

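The model fits in both views. The rack outline and grooves line up, and the free groove is the rightmost one, centred at about (0.4987, -0.3917) with yaw 0.28. Next: lift, carry and turn.

>>> step_arm:
  delta_pos:
    - [0,0,0.3]
    - [0,0,0.5]
    - [0,0,0.6]
    - [0,0,0.6]
    - [0,-0.3,0.3]
    - [0,-0.6,0]
    - [0,-0.9,0]
    - [0,-0.9,0]
    - [0,-0.9,0]
    - [0,-0.9,0]
    - [0,-0.9,0]
    - [0,-0.9,0]
  turn: [0,0,0,0,0,0.2,0.3,0.3,0.3,0.3,0.3,0.28]

```text
time: 22.1
ee_pos: [0.5216, -0.1592, 0.1107]
eef_rot: [0.99, 0.14, -0.002, 0.001]
ft_force: [0.8, 0.0, -3.6]
width: 0.0076
grip_force: 45.0
```

>>> step_arm:
  delta_pos:
    - [-0.1,-0.9,0]
    - [-0.1,-0.9,0]
    - [-0.1,-0.9,0]
    - [-0.1,-0.9,0]
    - [-0.1,-0.9,0]
    - [-0.1,-0.9,0]
    - [-0.1,-0.9,0]
    - [-0.1,-0.9,0]
    - [-0.06,-0.8,0]
    - [0,-0.4,0]
    - [0,0,0]
    - [0,0,0]
  turn: [0,0,0,0,0,0,0,0,0,0,0,0]

```text
time: 23.3
ee_pos: [0.5007, -0.3666, 0.1103]
eef_rot: [0.99, 0.139, -0.002, 0.0]
ft_force: [0.1, 0.5, -5.1]
width: 0.0074
grip_force: 45.0
```

>>> step_arm:
  delta_pos:
    - [0,-0.5,0]
    - [0,-0.48,0]
    - [0,0,-0.5]
    - [0,0,-0.8]
    - [0,0,-0.8]
    - [0,0,-0.5]
    - [0,0,0]
    - [0,0,0]
    - [0,0,0]
  turn: [0,0,0,0,0,0,0,0,0]

```text
time: 24.2
ee_pos: [0.5011, -0.3923, 0.0465]
eef_rot: [0.99, 0.139, -0.001, 0.001]
ft_force: [0.3, -0.3, -4.5]
width: 0.0073
grip_force: 45.0
```

Run:
```python
from h import *
np.set_printoptions(precision=4,suppress=True)
for n in('side','top'):
    c=snap(n); P=plate_cloud(c,.048,(.4,.6),(-.46,-.36)); P=P[P[:,2]<.1]; 
    if len(P)<20: print(n,len(P)); continue
    m=P.mean(0);u,s,v=np.linalg.svd(P-m)
    a=.28; L=(P[:,:2]-[.4987,-.3917])@np.array([[np.cos(a),-np.sin(a)],[np.sin(a),np.cos(a)]])
    print(n,len(P),m,v[0],v[2],'local',L.min(0),L.max(0),np.percentile(L,[5,50,95],axis=0).tolist(),P[:,2].min(),P[:,2].max())
print(read_state()['ee_pos'])
```

```text
side 144 [ 0.4588 -0.4077  0.0811] [-0.8856 -0.2239  0.4068] [-0.2782  0.9573 -0.0787] local [-0.0691 -0.0071] [-0.0068  0.0019] [[-0.06635988195641462, -0.006174619481664551], [-0.04477808643598448, -0.0051043733575972155], [-0.017526784905135897, 0.0006302026851830766]] 0.05019419042107098 0.09982271606611137
top 43 [ 0.4938 -0.3969  0.0983] [-0.9608 -0.2774 -0.0023] [-0.023   0.088  -0.9959] local [-0.069  -0.0077] [0.067  0.0003] [[-0.06660839733226438, -0.0068157026749187475], [-0.043845044112575615, -0.0037127582704605585], [0.06533261348986065, -0.00035711968210599206]] 0.09540878790359908 0.0999822893300909
[ 0.5011 -0.3923  0.0464]
```

>>> step_arm:
  delta_pos:
    - [-0.02,0.06,-0.1]
    - [0,0,-0.2]
    - [0,0,-0.2]
    - [0,0,-0.2]
    - [0,0,0]
  turn: [0,0,0,0,0]

```text
time: 24.8
ee_pos: [0.4995, -0.3899, 0.0268]
eef_rot: [0.99, 0.139, -0.002, 0.0]
ft_force: [-0.4, -0.2, -4.8]
width: 0.0076
grip_force: 45.0
```

>>> step_arm:
  delta_pos:
    - [0,0,-0.15]
    - [0,0,-0.15]
    - [0,0,0]
  turn: [0,0,0]

```text
time: 25.1
ee_pos: [0.4997, -0.3901, 0.0197]
eef_rot: [0.99, 0.139, -0.002, 0.0]
ft_force: [1.2, 0.4, -4.3]
width: 0.0077
grip_force: 45.0
```

>>> step_arm:
  delta_pos:
    - [0,0,-0.12]
    - [0,0,-0.1]
    - [0,0,0]
  turn: [0,0,0]

```text
time: 25.4
ee_pos: [0.4998, -0.3902, 0.0145]
eef_rot: [0.99, 0.139, -0.002, 0.0]
ft_force: [0.6, -1.2, -5.1]
width: 0.0078
grip_force: 45.0
```

>>> step_arm:
  delta_pos:
    - [0,0,-0.08]
    - [0,0,0]
  turn: [0,0]

```text
time: 25.6
ee_pos: [0.5, -0.3903, 0.0127]
eef_rot: [0.99, 0.139, -0.002, 0.001]
ft_force: [0.0, -0.2, -3.9]
width: 0.0076
grip_force: 45.0
```

>>> step_arm:
  delta_pos:
    - [0,0,-0.06]
    - [0,0,0]
  turn: [0,0]

```text
time: 25.8
ee_pos: [0.5003, -0.3906, 0.0122]
eef_rot: [0.99, 0.139, -0.001, 0.001]
ft_force: [-2.0, 1.7, 3.7]
width: 0.0079
grip_force: 45.0
```

>>> step_arm:
  delta_pos:
    - [0,0,-0.04]
    - [0,0,0]
  turn: [0,0]

```text
time: 26.0
ee_pos: [0.5004, -0.3908, 0.0121]
eef_rot: [0.99, 0.139, -0.001, 0.001]
ft_force: [-4.3, 4.6, 12.9]
width: 0.0076
grip_force: 45.0
```

Floor contact is felt at the expected height. Releasing and going up.

>>> step_arm:
  delta_pos:
    - [0,0,0]
    - [0,0,0]
    - [0,0,0]
    - [0,0,0]
    - [0,0,0]
  turn: [0,0,0,0,0]
  grip: 0.65

```text
time: 26.5
ee_pos: [0.5001, -0.3903, 0.0103]
eef_rot: [0.99, 0.139, -0.001, 0.001]
ft_force: [-0.2, 0.3, -0.2]
width: 0.0295
grip_force: 0.0
```

>>> step_arm:
  delta_pos:
    - [0,0,0.3]
    - [0,0,0.6]
    - [0,0,0.9]
    - [0,0,0.9]
    - [0,0,0.9]
    - [-0.5,0.9,0.9]
    - [-0.5,0.9,0.5]
    - [-0.5,0.9,0]
    - [-0.5,0.9,0]
    - [0,0.9,0]
    - [0,0.9,0]
    - [0,0.5,0]
  turn: [0,0,0,0,0,0,0,0,0,0,0,0]

```text
time: 27.7
ee_pos: [0.4505, -0.2414, 0.1367]
eef_rot: [0.99, 0.14, -0.001, 0.001]
ft_force: [-0.1, 0.6, -1.1]
width: 0.0305
grip_force: 0.0
```

Run:
```python
from h import *
np.set_printoptions(precision=4,suppress=True)
c=snap('side'); t=snap('top'); a=.28
for n,k in(('side',c),('top',t)):
    P=plate_cloud(k,.042,(.41,.59),(-.46,-.355)); L=(P[:,:2]-[.4987,-.3917])@np.array([[np.cos(a),-np.sin(a)],[np.sin(a),np.cos(a)]])
    if len(P): v=np.linalg.svd(P-P.mean(0))[2]; print(n,len(P),v[2],np.percentile(np.c_[L,P[:,2]],[2,50,98],axis=0).tolist())
A,B=[cv2.resize(i['image'][q[1]-42:q[1]+42,q[0]-45:q[0]+45,::-1],None,fx=4,fy=4,interpolation=2) for i,q in((c,(293,312)),(t,(390,191)))]
cv2.imwrite('pics/c8.png',np.hstack([A,B]))
```

```text
side 259 [ 0.2754 -0.957   0.0915] [[-0.06690090547249285, -0.004098125048176891, 0.042529492329424], [-0.006638528024986252, -0.0014483983875362516, 0.06372841065324142], [0.06621809897456583, 0.004677665906452196, 0.06842597855356228]]
```

View pics/c8.png

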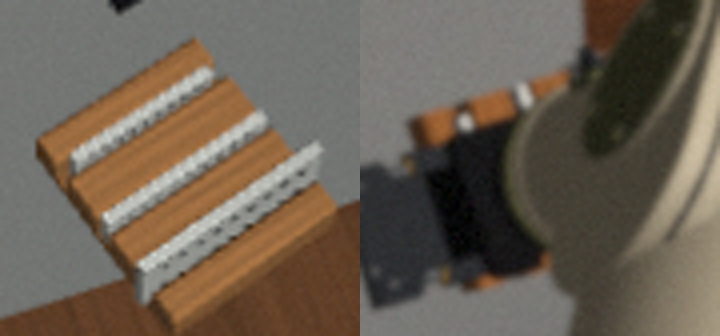

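The wide plate stands in the free groove (left crop, from (140,285) to (320,155)). Its top is at about 64 mm, which means fully down, and it is centred and within 0.1 rad of upright. The narrow plates haven't moved and the arm is clear.

```bash
python3 -c "
from bench import *
print(close_job())"
```

```text
the job is handed in; nothing more can be done
None
```

I leaned the wide drawplate on the easel and let go of it, regrasped it by its upper edge and set it upright, fully down and centred in the free groove; the job is handed in, but no verdict came back.

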